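Tip the tube stub over and seat it on the welding fixture

ROBOT

A 6-joint arm with a two-finger parallel gripper is mounted at the origin on the work surface. World frame = base frame: x ahead of the robot, y to its left, z up, the work surface at z = 0. Lengths are in mm, angles in rad, forces in N, time in s.
With the tool pointing down it reaches from about 275 to 1000 mm from the base axis. Payload 8.4 kg.
Tool frame: the origin (TCP) lies midway between the tips of the shut fingers; the grasp point (between the pads) lies 19 mm behind it; y points along the fingers, z is the direction in which the jaws open and shut, and the axes are right-handed (so a half turn about y gives the same grasp; the last joint's range is limited). The gripper opens to 85 mm and grips with 20 to 120 N. Pads are 22 mm wide; open, the fingers measure 114 mm over their backs; the gripper's body (76 mm by 85 mm) begins 54 mm behind the grasp point. The pads swing forward as they close: fully open they stand 13 mm farther back than shut.
Start: joints at [1.255, 0.353, 1.633, -0, 1.155, -0.002], TCP at [192.921, 594.483, 231.281] pointing down, gripper open.
Joint ranges: [-2.63, 2.63], [-0.92, 2.1], [0.06, 2.66], [-1.3, 4.44], [0, 2.69], [-3.02, 3.02]. Speed limits (rad/s): [2.22, 2.22, 2.79, 3.14, 3.14, 3.14].

INTERFACE

Orientations are given as [roll, pitch, yaw] about the fixed x, y, z axes, in that order (R = Rz(yaw) Ry(pitch) Rx(roll)).
In Python, from rig import r gives the robot as it stands. The module is installed in compiled form; this text tells all that it offers.
- The arm moves only by the tool apply_moves, never from a script. Its argument "plan" is text: rows parted by semicolons, each of 7 numbers parted by spaces: the shift along the tool's x, y, z in cm, then the turn, a rotation vector about the tool's x, y, z in degrees, then the closure, from 0 (fully open) to 1 (shut). A call has 1 to 20 rows; each row shifts and turns the pose as measured when the row begins, along the tool's axes as they then stand; what a row does not reach is not made up. A row lasts 1/10 s, in which the tool goes at most 50 mm and 8.59 degrees, less where a joint would pass 70% of its speed; a pose out of reach is approached as far as the arm can. A call is refused whole if a number of a shift passes 5 or a number of a turn 8.59, either way. A call with a gripper value outside its range is refused whole. The fingers move at their own pace and stop on an object; "squeeze" is the grip in N (left out, the last holds). Time passes only in rows, so rows that do not move let the fingers close. It gives the time, the measured TCP pose, the force and the opening at its end, in the units of the state.
- r.sense(): the state, without advancing time (a new reading comes with each control period).
- r.grab_frame(name): name is "scene" or "top"; returns the picture (384x512x3 uint8, blue, green, red); there is no depth.
- r.get_calibration(name): a dict with "vertical_fov" (degrees; the focal length in pixels is half the picture's height over the tangent of half this angle, whatever the lens; pixels are square), "cx", "cy" (the principal point, pixels), "R" (3x3) and "t" (3): a world point X has camera coordinates R X + t. Camera axes: x right, y down, z forward; pixel columns grow to the right and rows downward; lengths in mm; the calibration is good to about 2 mm. A picture is of the moment at which its call begins. get_calibration takes no time and is no camera call.
- r.sign_off(): hands the job in, once; it reports no verdict.
The state is a dict: "clock": time; "qpos": joint angles; "qvel": joint speeds; "joint_efforts": joint torques, N m; "eef_pos": TCP position; "tcp_rot": TCP orientation; "contact_force": force on the tool from outside, world axes, zero at the start; "wrist_torque": the same for the moment, N m; "opening": opening from 0.0 (shut) to 1.0 (fully open).
Only numpy, scipy, OpenCV 4.12 (cv2) and the standard library are available. Lean on these libraries where they do the work, as an engineer would, in place of code of your own. Each camera call takes 0.05 s, during which the arm holds its last target. There are 200 camera calls.

TASK

A short square steel tube with a brass boss tacked to one side stands on end on the welding bench. Push it over gently, high on the boss side and without gripping it while it stands, so that it lies with the boss straight up; then lay it flush along the low blue fence and press its end into the red spring pad with about 12 N for a moment, never more than 25 N. Let go with the tube lying there on the bench, still touching the pad, and leave the other things undisturbed.

Things in the scene. Friction and masses are not known exactly. Their poses are not given: they have to be found in the camera images.
- tube_center (a point): Centre of the tube stub: dark steel, 50 x 50 mm square, 120 mm long, 4 mm walls, open ends, 0.4 to 0.8 kg. It starts standing on one end, this point 60 mm above the bench; z runs along the tube (up at the start), and the boss is on the face that looks along -y. While it stands, fingers must press on it with less than 15 N (tipping takes under 5 N).
- tube_boss (a point): Outer end of the brass boss (24 mm diameter, stands out 10 mm) at the middle of the tube's -y face; yellow paint marks that face near its foot and its upper edge. Pushed on this face above the boss, along +y, the tube tips over its foot edge (past balance at 23 degrees) and falls free, to lie with the boss up, y straight down and z roughly along the push.
- fence: Low blue steel bar fixed to the bench, 200 mm long, 12 mm high, 30 mm wide: fingers holding the upper part of a lying tube pass above it. Origin: on the bench, mid-length, at the foot of its working face, which looks along -x. y runs along the face towards the buffer. The tube belongs on the -x side, one side flat on this face (its centre line 25 mm from the face).
- buffer: Blue bracket of the spring buffer, fixed at the +y end of the fence, 50 mm wide and high, axes parallel to the fence's. Origin: on the bench, at the foot of its face that looks along -y to the tube; 25 mm to the -x side of the fence face and 100 mm along +y from the fence's origin. It carries the red pad. After release the pad pushes the tube back a little, staying in touch.
- buffer_face (a point): Middle of the bracket's face, 25 mm above the bench. In front of it (-y) is the red pad, 48 mm wide, 44 mm high. A screw sets it differently each time: the unpressed pad's front stands 15 to 45 mm out from this point, which is not reported, so feel for it. The pad gives along +y by 4 N per mm and bottoms out after 6 mm; then the force rises steeply.
- plain_tube: Bystander: rusty red-brown tube stub of the same size standing on end, with no boss. Origin: centre of its underside. It and the boss tube may have changed places.
- spray_can: Bystander: standing spray can, 64 mm diameter, 170 mm high; origin: centre of its underside.
- hammer: Bystander: hammer lying on the bench, 260 mm long along its x.
- wire_brush: Bystander: brush lying on the bench, 240 mm long along its x.
- flat_bar: Bystander: flat steel offcut, 180 x 40 x 8 mm.
- flange: Bystander: steel ring, 90 mm diameter, 12 mm high.
- nut_tray: Bystander: blue tray with nuts, 120 x 160 x 45 mm.
Things that resemble listed ones, but are neither listed nor needed, are in the scene too. Leave any white look-alike of the buffer alone.

How it is judged:
By the outcome, as a careful person would: the job done as asked, in the order asked, and still so for the second after the job is handed in, with the robot touching nothing.
It also fails if it takes over 72 s, if anything falls off the work surface, if the arm or the gripper's body presses on something with over 40 N, if the wrist force passes 120 N, or if a joint passes its speed limit or range.

## Working session

There is one attempt and no reset: what is moved stays moved. The work goes in short steps, Python scripts to look and compute and a tool call to move; the robot and the scene stay as the last step left them, time stands still between calls to the robot, and variables do not carry over. Pictures are saved under pics/ and viewed, about 8 in all and at most 12, crops included, and the job is handed in when it is done.

Besides the shell and the picture viewer there is one more tool, called after "Emit:" as a command line: name --argument value ..., lists and objects as JSON in quotes. apply_moves: Moves the arm, as the interface text tells. Its arguments: {"type":"object","properties":{"plan":{"type":"string"},"squeeze":{"type":"number"}},"required":["plan"]}

```bash
mkdir -p pics; cat > h.py <<'E'
import numpy as np, cv2
from rig import r
from scipy.spatial.transform import Rotation as Ro
def cal(n):
    c=r.get_calibration(n); f=192/np.tan(np.radians(c["vertical_fov"])/2)
    return f,c["cx"],c["cy"],np.array(c["R"]),np.array(c["t"])
def ray(n,u,v,z):
    f,cx,cy,R,t=cal(n); o=-R.T@t; d=R.T@np.array([(u-cx)/f,(v-cy)/f,1])
    return (o+d*(z-o[2])/d[2]).round(1)
def proj(n,X):
    f,cx,cy,R,t=cal(n); c=R@np.array(X)+t; return (c[:2]/c[2]*f+[cx,cy]).round(1)
E
python3 - <<'E'
from h import *
a=r.grab_frame("scene");b=r.grab_frame("top")
cv2.imwrite("pics/s0.png",a);cv2.imwrite("pics/t0.png",b)
for n in("scene","top"):
    f,cx,cy,R,t=cal(n);print(n,f,cx,cy,(-R.T@t).round(),R.round(2).tolist())
print(r.sense()); print(r.get_calibration("top"))
E
```

```text
scene 377.06618201455865 259.0365032568252 188.11072273201427 [ 932. -487.  807.] [[0.83, 0.56, -0.01], [0.43, -0.64, -0.63], [-0.36, 0.52, -0.77]]
top 420.1816760186428 252.03023319236357 204.0445340866358 [ 465.   24. 1322.] [[0.0, -1.0, 0.0], [-1.0, -0.0, -0.09], [0.09, -0.0, -1.0]]
{'clock': 0.1, 'qpos': array([ 1.25456970e+00,  3.53598523e-01,  1.63403984e+00,  4.64956029e-06,
        1.15521439e+00, -2.39271887e-03]), 'qvel': array([-0.00057628, -0.00214766, -0.00056021, -0.00101873,  0.00119396,
       -0.00011252]), 'joint_efforts': array([ 9.10287235e-04, -6.06351113e+01, -3.42817426e+01,  1.54766576e-04,
        3.94361385e-03,  5.06119221e-06]), 'eef_pos': array([192.80534945, 594.07415909, 230.63302418]), 'tcp_rot': array([-1.57205641e+00,  7.26646378e-06, -3.13835797e-01]), 'contact_force': array([-0.04566861,  0.24483948, -0.32321268]), 'wrist_torque': array([ 0.00890101, -0.05267101,  0.0085725 ]), 'opening': 1.0027326405992931}
{'vertical_fov': 49.11560656917186, 'cx': 252.03023319236357, 'cy': 204.0445340866358, 'R': array([[ 1.55930550e-03, -9.99998751e-01,  2.59163395e-04],
       [-9.95825901e-01, -1.57644989e-03, -9.12594648e-02],
       [ 9.12597593e-02, -1.15780235e-04, -9.95827115e-01]]), 't': array([  22.75949753,  583.74793473, 1274.06632822])}
```

View pics/s0.png

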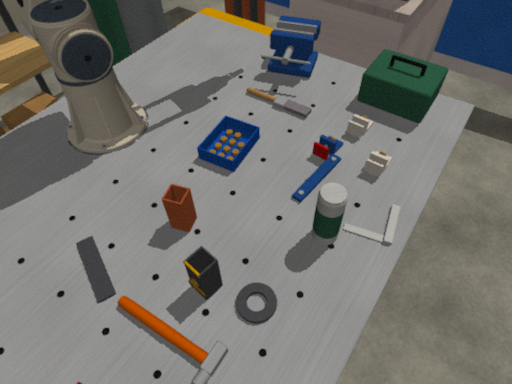

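View pics/t0.png

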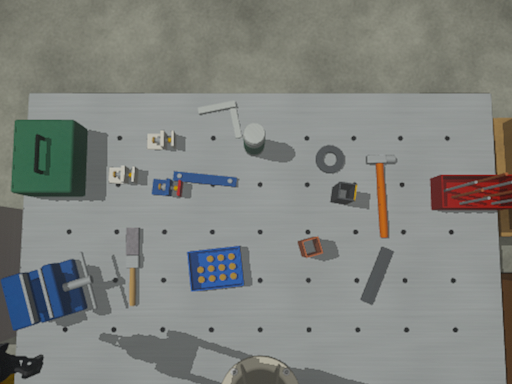

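The boss tube could be confused with two things. The dark tube with yellow paint is at scene (204,272) and top (344,193). The rust tube is at scene (181,208) and top (310,247). I choose the dark one. The buffer has white look-alikes at top (161,141) and (123,175). The blue bracket with the red pad is at top (170,187), and the fence at top (206,180). Next is one close crop to check.

```bash
python3 - <<'E'
from h import *
a=cv2.imread("pics/s0.png");b=cv2.imread("pics/t0.png")
R=lambda im,k:cv2.resize(im,None,fx=k,fy=k,interpolation=cv2.INTER_CUBIC)
c1=R(a[240:305,180:230],6); c2=R(b[170:215,320:370],6); c3=R(b[162:206,145:245],8)
W=np.zeros((395+360,805,3),np.uint8)
W=np.zeros((352+242,800,3),np.uint8); W[:352]=c3[:, :800]
c1=R(a[240:300,180:240],4);c2=R(b[170:214,320:370],5.5)
W[352:592,:240]=c1; W[352:594,300:575]=c2[:242]
cv2.imwrite("pics/c0.png",W)
E
```

```text
(no output)
```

View pics/c0.png

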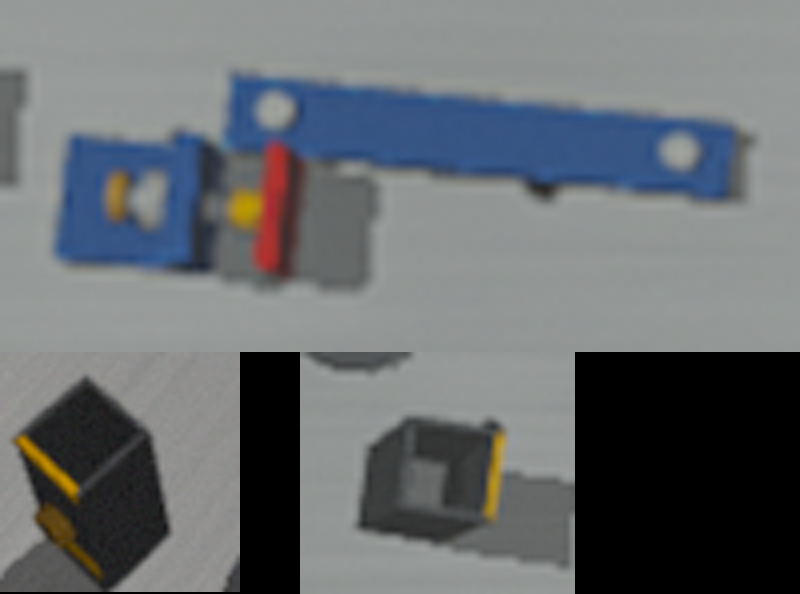

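The crop confirms it: dark tube, yellow strip and brass boss on the -y side, red pad on the blue bracket. Now I measure them.

```bash
python3 - <<'E'
from h import *
b=cv2.imread("pics/t0.png");h=cv2.cvtColor(b,cv2.COLOR_BGR2HSV)
m=cv2.inRange(h,(100,120,40),(125,255,255)); m[:160]=0;m[205:]=0;m[:,:145]=0;m[:,245:]=0
n,l,s,c=cv2.connectedComponentsWithStats(m)
for i in range(1,n):
    if s[i][4]<30: continue
    ys,xs=np.where(l==i); P=np.array([ray("top",x,y,12 if s[i][4]>300 and xs.max()>220 else 50)[:2] for x,y in zip(xs,ys)],np.float32)
    print(s[i],cv2.minAreaRect(P))
# fence lower (working) edge & upper edge, sub pixel via column sums
lo=[];up=[]
for x in range(196,236):
    col=np.where(m[:,x])[0]; lo.append(ray("top",x,col.max()+.5,12)[:2]); up.append(ray("top",x,col.min()-.5,12)[:2])
for q in(lo,up):
    q=np.array(q);k=np.polyfit(q[:,1],q[:,0],1);print("x=%.4f*y+%.1f"%tuple(k),"ang",np.degrees(np.arctan(k[0])))
print("fence ends",ray("top",174,171.4,12),ray("top",237.3,186.5,12),ray("top",238,177.6,12))
# red pad
red=cv2.inRange(h,(0,120,60),(8,255,255))|cv2.inRange(h,(170,120,60),(180,255,255));red[:160]=0;red[205:]=0;red[:,:145]=0;red[:,245:]=0
P=np.array([ray("top",x,y,45)[:2] for y,x in zip(*np.where(red))],np.float32);print("pad",cv2.minAreaRect(P))
f=lambda u,v:(320+(u-300)/5.5,170+(v-352)/5.5)
for u,v in((409,418),(504,432),(493,520),(401,512)):print("tube top",ray("top",*f(u,v),120))
g=lambda u,v:(180+u/4,240+(v-352)/4)
for u,v in((85,378),(150,432),(78,497),(17,440)):print("tube top sc",ray("scene",*g(u,v),120))
for u,v in((168,532),(106,590)):print("tube foot sc",ray("scene",*g(u,v),0))
yl=cv2.inRange(h,(18,130,80),(32,255,255));yl[:165]=0;yl[215:]=0;yl[:,:320]=0;yl[:,375:]=0
print("yel",cv2.minAreaRect(np.array([ray("top",x,y,120)[:2] for y,x in zip(*np.where(yl))],np.float32)))
# rust tube, can, flange
for nm,u,v,z in(("rust",311,245,120),("can",254,135,170),("flange",330,159,12),("hammerhead",380,159,30),("nuts",187,250,45),("nuts2",242,288,45)):print(nm,ray("top",u,v,z))
E
```

```text
[173 172  63  15 488] ((664.7352294921875, 173.9266815185547), (196.1918487548828, 28.091083526611328), 84.31816864013672)
[152 179  18  16 190] ((634.8999633789062, 302.8499755859375), (51.49999237060547, 46.20000457763672), 90.0)
x=0.0934*y+634.4 ang 5.3380429124630515
x=0.1022*y+661.3 ang 5.836291739584144
fence ends [688.  269.9  12. ] [640.4  70.1  12. ] [668.6  68.   12. ]
pad ((632.6871337890625, 248.4210662841797), (8.510337829589844, 46.68781280517578), 84.87965393066406)
tube top [ 639.5 -229.6  120. ]
tube top [ 632.1 -279.3  120. ]
tube top [ 585.7 -272.6  120. ]
tube top [ 589.9 -224.6  120. ]
tube top sc [ 596.7 -225.   120. ]
tube top sc [ 644.6 -230.9  120. ]
tube top sc [ 637.3 -279.1  120. ]
tube top sc [ 591.2 -272.2  120. ]
tube foot sc [ 642.6 -230.7    0. ]
tube foot sc [ 635.1 -277.4    0. ]
yel ((610.57470703125, -272.4407043457031), (5.724838733673096, 41.132930755615234), 80.76673126220703)
rust [ 458.3 -144.4  120. ]
can [764.4  18.5 170. ]
flange [ 728.5 -222.6   12. ]
hammerhead [ 725.1 -375.2   30. ]
nuts [442.3 220.   45. ]
nuts2 [329.3  53.3  45. ]
```

Emit:
apply_moves --plan "0 0 0 0 8 0 1;0 0 0 0 8 0 1;0 0 0 0 8 0 1;0 0 0 0 8 0 1;0 0 0 0 8 0 1;0 0 0 0 8 0 1;0 0 0 0 8 0 1;0 0 0 0 8 0 1;0 0 0 0 8 0 1;0 0 0 0 8 0 1;0 0 0 0 0 0 1" --squeeze 30

```text
clock: 1.2
eef_pos: [191.8, 590.9, 225.6]
tcp_rot: [-1.572, -0.011, -1.766]
contact_force: [-0.3, -0.2, 0.6]
opening: -0.002
```

Emit:
apply_moves --plan "4.1 0 2.6 0 0 0 1;4.1 0 2.6 0 0 0 1;4.1 0 2.6 0 0 0 1;4.1 0 2.6 0 0 0 1;4.1 0 2.6 0 0 0 1;4.1 0 2.6 0 0 0 1;4.1 0 2.6 0 0 0 1;4.1 0 2.6 0 0 0 1;4.1 0 2.6 0 0 0 1;4.1 0 2.6 0 0 0 1;4.1 0 2.6 0 0 0 1;4.1 0 2.6 0 0 0 1;4.1 0 2.6 0 0 0 1;4.1 0 2.6 0 0 0 1;4.1 0 2.6 0 0 0 1;4.1 0 2.6 0 0 0 1;4.1 0 2.6 0 0 0 1;4.1 0 2.6 0 0 0 1;4.1 0 2.6 0 0 0 1;0 0 0 0 0 0 1"

```text
clock: 3.2
eef_pos: [570.4, -280.5, 230.9]
tcp_rot: [-1.567, -0.009, -1.666]
contact_force: [0.7, -1.0, 0.0]
opening: -0.001
```

```bash
cat >> h.py <<'E'
def go(x,y,z,yawdeg):
    s=r.sense();R=Ro.from_euler("xyz",s["tcp_rot"]);d=R.inv().apply(np.array([x,y,z])-s["eef_pos"])/10
    T=Ro.from_euler("xyz",[-np.pi/2,0,np.radians(yawdeg)]);rv=np.degrees((R.inv()*T).as_rotvec())
    print("clk %.1f"%s["clock"],"pos",s["eef_pos"].round(1),"rot",np.degrees(s["tcp_rot"]).round(1),"F",s["contact_force"].round(1),"op %.2f"%s["opening"]);print("need cm",d.round(2),"turn",rv.round(1))
E
python3 -c "
from h import *
go(605.4,-317,231,-98.4)"
```

```text
clk 3.2 pos [ 570.4 -280.5  230.9] rot [-89.8  -0.5 -95.5] F [ 0.7 -1.   0. ] op -0.00
need cm [3.3  0.04 3.83] turn [-0.2  2.9  0.5]
```

Emit:
apply_moves --plan "3.3 0 3.6 -0.2 2.9 0.5 1;0 0 0 0 0 0 1;0 4 0 0 0 0 1;0 4 0 0 0 0 1;0 4 0 0 0 0 1;0 0 0 0 0 0 1;0 0 0 0 0 0 1"

```text
clock: 3.9
eef_pos: [599.1, -313.6, 106.3]
tcp_rot: [-1.575, 0.002, -1.694]
contact_force: [0.3, -1.4, 1.3]
opening: 0.003
```

```bash
python3 -c "
from h import *
go(605.4,-317,101,-98.4)
b=r.grab_frame('top')
cv2.imwrite('pics/t1.png',cv2.resize(b[140:240,310:420],None,fx=5,fy=5,interpolation=cv2.INTER_CUBIC))"
```

```text
clk 3.9 pos [ 599.1 -313.6  106.3] rot [-90.2   0.1 -97.1] F [ 0.3 -1.4  1.3] op 0.00
need cm [0.26 0.53 0.66] turn [ 0.2  1.3 -0.1]
```

View pics/t1.png

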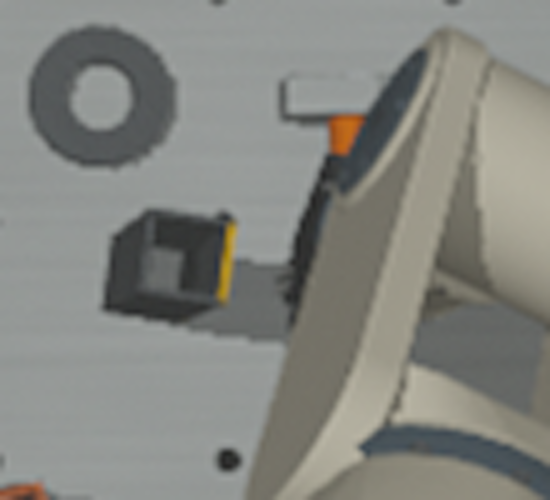

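The gripper stands on the boss side, clear of the tube. I correct the pose and approach slowly.

Emit:
apply_moves --plan "0 0.6 0.7 0.2 1.3 0 1;-0.6 0 0 0 0 0 1;-0.6 0 0 0 0 0 1;-0.5 0 0 0 0 0 1;-0.4 0 0 0 0 0 1;-0.3 0 0 0 0 0 1;-0.3 0 0 0 0 0 1"

```text
clock: 4.65
eef_pos: [614.4, -286.5, 107.8]
tcp_rot: [-1.561, -0.001, -1.717]
contact_force: [-0.1, 0.3, 0.1]
opening: -0.001
```

Emit:
apply_moves --plan "-0.3 0 0 0 0 0 1;-0.3 0 0 0 0 0 1;-0.3 0 0 0 0 0 1"

```text
clock: 4.95
eef_pos: [616.2, -277.9, 108.5]
tcp_rot: [-1.56, -0.002, -1.717]
contact_force: [-0.4, -2.0, 1.9]
opening: 0.001
```

```bash
python3 -c "
from h import *
go(609.8,-287.3,101,-98.4)"
```

```text
clk 5.0 pos [ 616.2 -277.9  108.5] rot [-89.4  -0.1 -98.4] F [-0.4 -2.   1.9] op 0.00
need cm [ 1.02  0.75 -0.51] turn [-0.6  0.   0.1]
```

Emit:
apply_moves --plan "-0.3 0.04 0 0 0 0 1;-0.3 0.04 0 0 0 0 1;-0.3 0.04 0 0 0 0 1;-0.3 0.04 0 0 0 0 1"

```text
clock: 5.35
eef_pos: [618.2, -265.4, 106.8]
tcp_rot: [-1.559, -0.002, -1.717]
contact_force: [0.3, -1.0, 1.8]
opening: 0.003
```

Emit:
apply_moves --plan "-0.3 0.04 0 0 0 0 1;-0.3 0.04 0 0 0 0 1;-0.3 0.04 0 0 0 0 1"

```text
clock: 5.65
eef_pos: [619.5, -255.2, 105.2]
tcp_rot: [-1.56, -0.002, -1.717]
contact_force: [0.2, -0.5, 1.2]
opening: -0.0
```

```bash
python3 -c "
from h import *
go(609.8,-287.3,101,-98.4)
b=r.grab_frame('scene')
cv2.imwrite('pics/s1.png',cv2.resize(b[190:310,120:280],None,fx=4,fy=4,interpolation=cv2.INTER_CUBIC))"
```

```text
clk 5.7 pos [ 619.5 -255.2  105.2] rot [-89.4  -0.1 -98.4] F [ 0.2 -0.5  1.2] op -0.00
need cm [ 3.31  0.42 -0.49] turn [-0.6  0.   0.1]
```

View pics/s1.png

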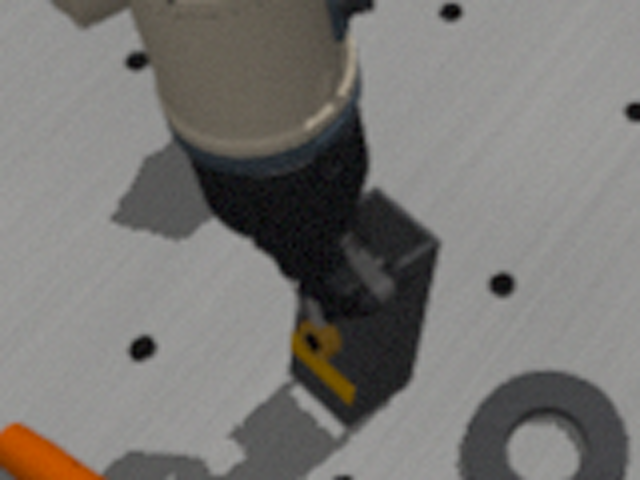

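The tube is tilting about its foot edge as it should, with the underside visible at crop (320,410). It's near balance, so I push a little further.

Emit:
apply_moves --plan "-0.4 0.04 0 0 0 0 1;-0.4 0.04 0 0 0 0 1;-0.4 0.04 0 0 0 0 1;0 0 0 0 0 0 1;0 0 0 0 0 0 1"

```text
clock: 6.2
eef_pos: [620.9, -240.8, 103.1]
tcp_rot: [-1.562, -0.001, -1.716]
contact_force: [-0.5, -0.3, 1.5]
opening: -0.001
```

Emit:
apply_moves --plan "0 -4 0 0 0 0 1;0 -4 0 0 0 0 1;0 -4 0 0 0 0 1;3 -2 0 0 0 0 1;4 0 0 0 0 0 0;4 0 0 0 0 0 0;0 0 0 0 0 0 0;0 0 0 0 0 0 0"

```text
clock: 7.0
eef_pos: [602.9, -352.8, 249.0]
tcp_rot: [-1.562, -0.001, -1.715]
contact_force: [0.1, 0.3, 0.1]
opening: 0.68
```

```bash
python3 -c "
from h import *
go(627,-167,231,-98.4)
a=r.grab_frame('scene');b=r.grab_frame('top')
cv2.imwrite('pics/s2r.png',a);cv2.imwrite('pics/t2r.png',b)
k=lambda i:cv2.resize(i,None,fx=4,fy=4,interpolation=cv2.INTER_CUBIC)
cv2.imwrite('pics/s2.png',np.hstack([k(a[170:310,160:260]),k(b[130:270,280:380])]))"
```

```text
clk 7.0 pos [ 602.9 -352.8  249. ] rot [-89.5  -0.1 -98.3] F [0.1 0.3 0.1] op 0.68
need cm [-18.73   1.77  -0.3 ] turn [-0.5  0.1  0.1]
```

View pics/s2.png

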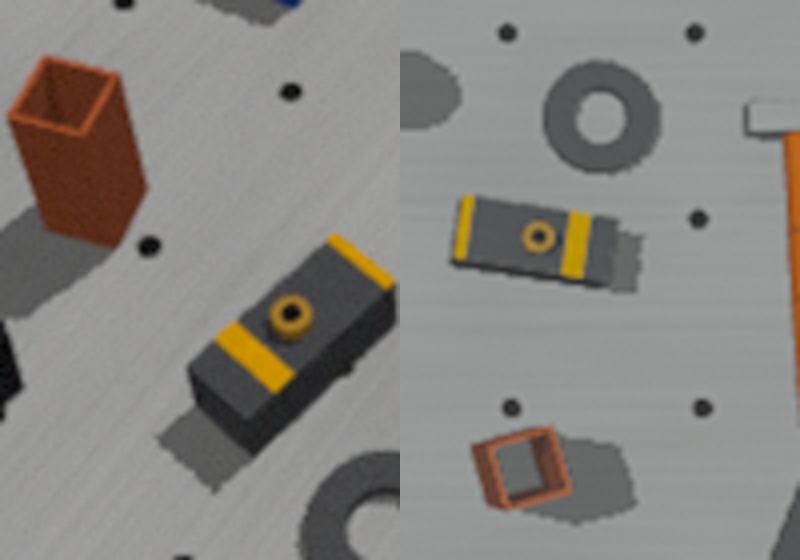

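The tube lies with the boss up, at crop scene (291,316) and top (539,237). Next I measure its pose.

```bash
python3 -c "
from h import *
g=lambda u,v:(160+u/4,170+v/4)
f=lambda u,v:(280+(u-400)/4,130+v/4)
print('boss',ray('scene',*g(291,317),60),ray('top',*f(539,237),60))
for p in((334,234),(396,287),(252,418),(189,368)):print('sc',ray('scene',*g(*p),50))
for p in((463,196),(618,218),(606,286),(452,261)):print('top',ray('top',*f(*p),50))
go(627,-167,231,-98.4)
"
```

```text
boss [ 631.3 -167.9   60. ] [ 625.9 -166.    60. ]
sc [ 614.7 -104.1   50. ]
sc [ 666.  -113.7   50. ]
sc [ 647.3 -226.    50. ]
sc [ 599.3 -221.6   50. ]
top [ 658.7 -109.8   50. ]
top [ 641.9 -228.    50. ]
top [ 589.7 -218.    50. ]
top [ 608.7 -101.1   50. ]
clk 7.1 pos [ 603.1 -351.9  248.9] rot [-89.5  -0.1 -98.2] F [-0.4  0.1 -0.8] op 0.85
need cm [-18.65   1.76  -0.28] turn [-0.5  0.2  0.1]
```

Emit:
apply_moves --plan "-4.6 0 0 -0.5 0.2 0 0;-4.6 0 0 0 0 0 0;-4.6 1 0 0 0 0 0;-4.4 1 0 0 0 0 0;0 0 0 0 0 0 0"

```text
clock: 7.6
eef_pos: [629.6, -161.7, 226.7]
tcp_rot: [-1.573, -0.0, -1.716]
contact_force: [-0.1, -0.0, -0.1]
opening: 1.001
```

```bash
python3 -c "
from h import *
go(628.5,-166,96,-98.6)"
```

```text
clk 7.6 pos [ 629.6 -161.7  226.7] rot [-90.1  -0.  -98.3] F [-0.1 -0.  -0.1] op 1.00
need cm [ 0.43 13.07 -0.02] turn [0.1 0.3 0. ]
```

Emit:
apply_moves --plan "0.4 3 0 0 0.3 0 0;0 4 0 0 0 0 0;0 4 0 0 0 0 0;0 3 0 0 0 0 0;0 3 0 0 0 0 0;0 2 0 0 0 0 0;0 0 0 0 0 0 0"

```text
clock: 8.3
eef_pos: [630.3, -159.2, 32.3]
tcp_rot: [-1.57, -0.001, -1.71]
contact_force: [-0.2, 0.7, 1.2]
opening: 0.998
```

```bash
python3 -c "
from h import *
go(628.5,-166,16,-98.6)"
```

```text
clk 8.3 pos [ 630.3 -159.2   32.3] rot [-89.9  -0.  -98. ] F [-0.2  0.7  1.2] op 1.00
need cm [ 0.7   1.63 -0.09] turn [-0.1  0.6  0. ]
```

Emit:
apply_moves --plan "0.7 0.8 0 0 0.6 0 0;0 0.8 0 0 0 0 0;0 0 0 0 0 0 0.5;0 0 0 0 0 0 0.5;0 0 0 0 0 0 0.6;0 0 0 0 0 0 0.6;0 0 0 0 0 0 0.6;0 0 0 0 0 0 0.6" --squeeze 40

```text
clock: 9.1
eef_pos: [630.1, -166.8, 18.7]
tcp_rot: [-1.568, -0.001, -1.72]
contact_force: [-0.3, 0.2, -5.2]
opening: 0.582
```

```bash
python3 -c "
from h import *
go(628.5,-166,16,-98.6)"
```

```text
clk 9.1 pos [ 630.1 -166.8   18.7] rot [-89.8  -0.1 -98.6] F [-0.3  0.2 -5.2] op 0.58
need cm [-0.05  0.27 -0.17] turn [-0.2  0.   0.1]
```

Emit:
apply_moves --plan "0 -1 0 0 0 0 0.6;0 -1 0 0 0 0 0.6;0 -0.5 0 0 0 0 0.6;0 0 0 0 0 0 0.6"

```text
clock: 9.5
eef_pos: [629.9, -166.6, 45.7]
tcp_rot: [-1.568, -0.001, -1.72]
contact_force: [-0.5, -0.6, -7.4]
opening: 0.581
```

```bash
python3 -c "
from h import *
go(613.7,157.5,42,-95.6)"
```

```text
clk 9.5 pos [ 629.9 -166.6   45.7] rot [-89.8  -0.1 -98.5] F [-0.5 -0.6 -7.4] op 0.58
need cm [-31.81   0.32  -6.42] turn [-0.1 -2.9  0.1]
```

Emit:
apply_moves --plan "-1.5 0 -0.4 0 -0.3 0 0.6;-3 0 -0.7 0 -0.3 0 0.6;-3.2 0 -0.7 0 -0.3 0 0.6;-3.2 0 -0.7 0 -0.3 0 0.6;-3.2 0 -0.7 0 -0.3 0 0.6;-3.2 0 -0.6 0 -0.3 0 0.6;-3.2 0 -0.6 0 -0.3 0 0.6;-3.2 0 -0.6 0 -0.3 0 0.6;-3.2 0 -0.6 0 -0.3 0 0.6;-2.5 0 -0.4 0 -0.2 0 0.6;-1.5 0 -0.1 0 0 0 0.6;0 0 0 0 0 0 0.6;0 0 0 0 0 0 0.6"

```text
clock: 10.8
eef_pos: [602.3, 166.1, 44.8]
tcp_rot: [-1.568, -0.001, -1.666]
contact_force: [-1.3, -0.6, -6.5]
opening: 0.58
```

```bash
python3 -c "
from h import *
go(613.7,157.5,22,-95.6)"
```

```text
clk 10.8 pos [602.3 166.1  44.8] rot [-89.9  -0.  -95.5] F [-1.3 -0.6 -6.5] op 0.58
need cm [0.75 2.29 1.21] turn [-0.1  0.1  0. ]
```

Emit:
apply_moves --plan "0.8 0 1.1 0 0 0 0.6;0 1 0 0 0 0 0.6;0 1 0 0 0 0 0.6;0 0.4 0 0 0 0 0.6;0 0.2 0 0 0 0 0.6;0 0 0 0 0 0 0.6"

```text
clock: 11.4
eef_pos: [613.9, 152.7, 18.9]
tcp_rot: [-1.569, -0.001, -1.671]
contact_force: [-0.4, -0.1, -7.7]
opening: 0.574
```

```bash
python3 -c "
from h import *
go(613.7,157.5,18.7,-95.6)"
```

```text
clk 11.4 pos [613.9 152.7  18.9] rot [-89.9  -0.  -95.7] F [-0.4 -0.1 -7.7] op 0.57
need cm [-0.47  0.02 -0.07] turn [-0.1 -0.1  0. ]
```

Emit:
apply_moves --plan "0 0.12 0 0 0 0 0.6;0 0.12 0 0 0 0 0.6"

```text
clock: 11.6
eef_pos: [614.0, 152.7, 18.6]
tcp_rot: [-1.569, -0.0, -1.671]
contact_force: [-6.5, -0.2, 14.5]
opening: 0.577
```

Emit:
apply_moves --plan "0 0.1 0 0 0 0 0.6;0 0 0 0 0 0 0.6"

```text
clock: 11.8
eef_pos: [614.0, 152.6, 18.8]
tcp_rot: [-1.568, -0.0, -1.671]
contact_force: [-0.4, -0.1, -6.9]
opening: 0.578
```

Emit:
apply_moves --plan "0 0 0 0 0 0 0.3;0 0 0 0 0 0 0.3;0 0 0 0 0 0 0.3;0 0.3 0 0 0 0 0.3;0 0 0.4 0 0 0 0.3;0 0 0.3 0 0 0 0.3;0 0 0.3 0 0 0 0.3"

```text
clock: 12.5
eef_pos: [622.7, 151.6, 15.4]
tcp_rot: [-1.572, -0.001, -1.672]
contact_force: [-7.3, 1.9, 4.7]
opening: 0.698
```

```bash
python3 -c "
from h import *
go(613.7,157.5,16,-95.6)
a=r.grab_frame('scene');b=r.grab_frame('top')
cv2.imwrite('pics/s3r.png',a)
k=lambda i:cv2.resize(i,None,fx=5,fy=5,interpolation=cv2.INTER_CUBIC)
cv2.imwrite('pics/s3.png',np.hstack([k(a[110:230,270:350]),k(b[130:250,160:240])]))"
```

```text
clk 12.5 pos [622.7 151.6  15.4] rot [-90.1  -0.  -95.8] F [-7.3  1.9  4.7] op 0.70
need cm [-0.5  -0.06 -0.96] turn [ 0.1 -0.2  0. ]
```

View pics/s3.png

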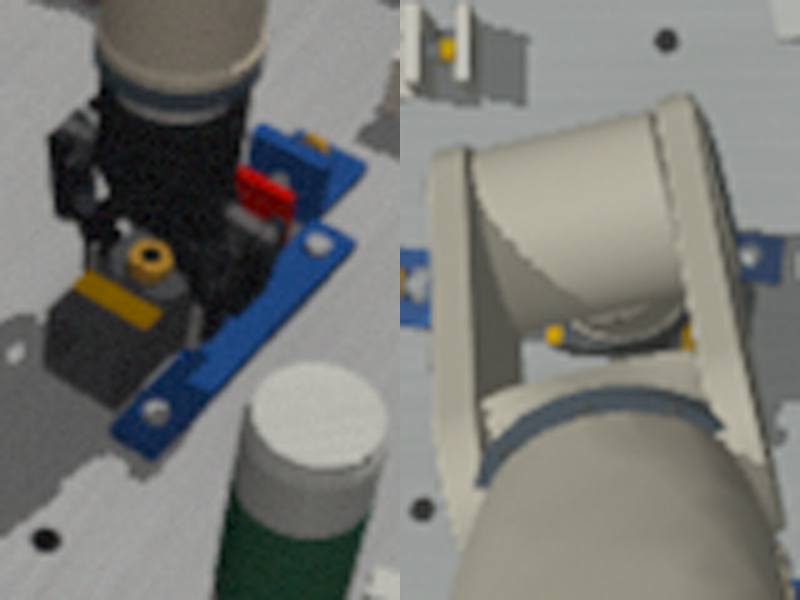

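Emit:
apply_moves --plan "0 0 0.1 0 0 0 0.3;0 0 0.1 0 0 0 0.3"

```text
clock: 12.8
eef_pos: [623.1, 151.4, 15.0]
tcp_rot: [-1.577, -0.001, -1.672]
contact_force: [-6.4, 1.4, 5.1]
opening: 0.699
```

Emit:
apply_moves --plan "0 0 0.15 0 0 0 0.3;0 0 0.1 0 0 0 0.3"

```text
clock: 13.0
eef_pos: [622.9, 151.4, 14.7]
tcp_rot: [-1.583, -0.002, -1.673]
contact_force: [-4.8, 1.2, 4.7]
opening: 0.701
```

Emit:
apply_moves --plan "0 0 -0.5 -0.7 0 0 0.2;0 -0.5 0 0 0 0 0;0 -4 0 0 0 0 0;0 -4 0 0 0 0 0;4 -4 0 0 0 0 0;5 0 0 0 0 0 0;5 0 0 0 0 0 0;5 0 0 0 0 0 0;5 0 0 0 0 0 0;0 0 0 0 0 0 0"

```text
clock: 14.0
eef_pos: [602.8, -86.9, 144.8]
tcp_rot: [-1.583, -0.003, -1.668]
contact_force: [0.1, -0.1, 0.6]
opening: 1.001
```

```bash
python3 -c "
from h import *
go(613.7,157.5,16,-95.6)
a=r.grab_frame('scene');b=r.grab_frame('top')
cv2.imwrite('pics/s4r.png',a);cv2.imwrite('pics/t4r.png',b)
k=lambda i,f:cv2.resize(i,None,fx=f,fy=f,interpolation=cv2.INTER_CUBIC)
cv2.imwrite('pics/s4.png',np.hstack([k(a[110:210,275:355],5),k(b[155:225,160:240],5*100/70)[:500,:571]])[:,:800])"
```

```text
clk 14.0 pos [602.8 -86.9 144.8] rot [-90.7  -0.2 -95.6] F [ 0.1 -0.1  0.6] op 1.00
need cm [-24.47  12.81  -1.14] turn [0.7 0.  0.2]
```

View pics/s4.png

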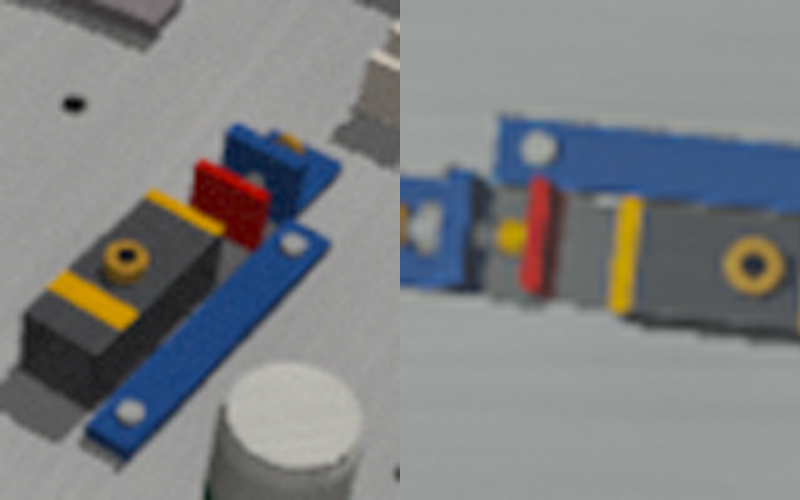

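```bash
python3 -c "
from h import *
g=lambda u,v:(275+u/5,110+v/5)
f=lambda u,v:(160+(u-400)/7.143,155+v/7.143)
xf=np.array([.995,-.0975]);yf=np.array([.0975,.995]);o=np.array([650,169])
def pr(n,P):
  d=P[:2]-o; print(n,P,'d %.1f s %.1f'%(d@xf,d@yf))
pr('boss s',ray('scene',*g(126,258),60));pr('boss t',ray('top',*f(755,264),60))
for p in((225,233),(97,352),(24,313),(150,190)):pr('tube s',ray('scene',*g(*p),50))
for p in((640,198),(625,315),(798,213)):pr('tube t',ray('top',*f(*p),50))
for p in((87,430),(122,458),(330,240)):pr('fence s',ray('scene',*g(*p),12))
for p in((500,118),(498,180),(798,212),(620,193)):pr('fence t',ray('top',*f(*p),12))
for p in((271,190),(195,160)):pr('pad s',ray('scene',*g(*p),47))
# fence working edge in scene image
a=cv2.imread('pics/s4r.png');h=cv2.cvtColor(a,cv2.COLOR_BGR2HSV);m=cv2.inRange(h,(100,120,40),(125,255,255))
L=[]
for y in range(166,192):
  c=[x for x in np.where(m[y])[0] if 285<x<345]; L.append(ray('scene',min(c)-.5,y,12)[:2])
for q in L[::3]: d=q-o; print('edge d %.1f s %.1f'%(d@xf,d@yf))
"
```

```text
boss s [620.8 151.1  60. ] d -27.3 s -20.7
boss t [617.2 151.7  60. ] d -30.9 s -20.4
tube s [652.7 206.4  50. ] d -1.0 s 37.5
tube s [638.2  92.6  50. ] d -4.3 s -77.2
tube s [591.6  94.5  50. ] d -50.8 s -79.8
tube s [601.3 212.8  50. ] d -52.7 s 38.8
tube t [646.7 202.2  50. ] d -6.5 s 32.7
tube t [596.4 207.9  50. ] d -57.1 s 33.5
tube t [640.3 134.6  50. ] d -6.3 s -35.2
fence s [647.2  71.6  12. ] d 6.7 s -97.2
fence s [672.2  65.8  12. ] d 32.2 s -100.5
fence s [692.  269.8  12. ] d 32.0 s 104.4
fence t [687.6 269.9  12. ] d 27.6 s 104.1
fence t [660.  270.2  12. ] d 0.1 s 101.7
fence t [646.  137.9  12. ] d -0.9 s -31.3
fence t [654.3 216.4  12. ] d -0.3 s 47.6
pad s [657.1 253.5  47. ] d -1.2 s 84.8
pad s [609.3 251.1  47. ] d -48.5 s 77.7
edge d 1.5 s 38.9
edge d 1.4 s 23.9
edge d 1.3 s 9.3
edge d 1.2 s -5.3
edge d 1.1 s -19.7
edge d 1.1 s -33.8
edge d 1.0 s -47.8
edge d 0.9 s -61.7
edge d 0.8 s -75.3
```

Emit:
apply_moves --plan "-5 0 0 0.7 0 0 0;-5 0 0 0 0 0 0;-5 0 0 0 0 0 0;-5 0 0 0 0 0 0;-4 0 0 0 0 0 0;0 4 0 0 0 0 0;0 4 0 0 0 0 0;0 0 0 0 0 0 0.2"

```text
clock: 14.9
eef_pos: [628.3, 175.9, 65.3]
tcp_rot: [-1.562, 0.004, -1.658]
contact_force: [-0.4, 0.2, 0.3]
opening: 0.859
```

```bash
python3 -c "
from h import *
go(618,151,20,-95.6)"
```

```text
clk 14.9 pos [628.3 175.9  65.3] rot [-89.5   0.2 -95. ] F [-0.4  0.2  0.3] op 0.86
need cm [ 2.59  4.52 -0.85] turn [-0.5  0.6 -0.2]
```

Emit:
apply_moves --plan "2.5 0 -0.8 -0.5 0.6 -0.2 0.2;0 0 0 0 0 0 0.2"

```text
clock: 15.1
eef_pos: [617.2, 154.5, 66.1]
tcp_rot: [-1.573, 0.0, -1.664]
contact_force: [-0.8, 0.6, -0.4]
opening: 0.804
```

```bash
python3 -c "
from h import *
go(618,151,20,-95.6)"
```

```text
clk 15.1 pos [617.2 154.5  66.1] rot [-90.1   0.  -95.4] F [-0.8  0.6 -0.4] op 0.80
need cm [0.34 4.61 0.12] turn [ 0.1  0.2 -0. ]
```

Emit:
apply_moves --plan "0.3 2 0.1 0 0.2 0 0.2;0 1.5 0 0 0 0 0.2;0 1 0 0 0 0 0.3;0 0.2 0 0 0 0 0.3;0 0 0 0 0 0 0.3"

```text
clock: 15.6
eef_pos: [621.9, 155.5, 23.6]
tcp_rot: [-1.565, 0.004, -1.667]
contact_force: [-1.0, -0.2, 0.8]
opening: 0.697
```

Emit:
apply_moves --plan "0 0 0.3 0 0 0 0.3;0 0 0.3 0 0 0 0.3;0 0 0.2 0 0 0 0.3"

```text
clock: 15.9
eef_pos: [628.7, 154.9, 24.1]
tcp_rot: [-1.568, 0.003, -1.666]
contact_force: [-3.1, 0.6, -0.4]
opening: 0.702
```

Emit:
apply_moves --plan "0 0 0.25 0 0 0 0.3;0 0 0.25 0 0 0 0.3"

```text
clock: 16.1
eef_pos: [629.5, 154.8, 23.6]
tcp_rot: [-1.578, 0.003, -1.668]
contact_force: [-13.8, 4.3, 9.0]
opening: 0.701
```

Emit:
apply_moves --plan "0 0 -0.3 -0.4 0 0 0.3;0 0 -0.2 0 0 0 0.3;0 0.4 0 0 0 0 0.3;0 0 0 0 0 0 0.3"

```text
clock: 16.5
eef_pos: [627.0, 155.5, 20.7]
tcp_rot: [-1.58, 0.004, -1.668]
contact_force: [0.1, 0.5, 0.7]
opening: 0.7
```

```bash
python3 -c "
from h import *
go(623.5,154.8,18.5,-95.6)
a=r.grab_frame('scene')
cv2.imwrite('pics/s5.png',cv2.resize(a[110:210,265:355],None,fx=6,fy=6,interpolation=cv2.INTER_CUBIC))"
```

```text
clk 16.5 pos [627.  155.5  20.7] rot [-90.5   0.2 -95.6] F [0.1 0.5 0.7] op 0.70
need cm [ 0.11  0.23 -0.34] turn [ 0.5  0.  -0.2]
```

View pics/s5.png

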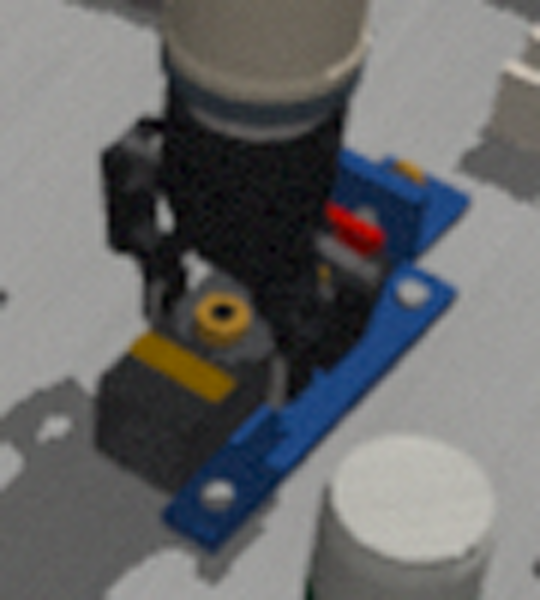

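Emit:
apply_moves --plan "0 0.2 -0.25 0.5 0 -0.2 0.4;0 0 0 0 0 0 0.6;0 0 0 0 0 0 0.6;0 0 0 0 0 0 0.6;0 0 0 0 0 0 0.6" --squeeze 40

```text
clock: 17.05
eef_pos: [624.1, 155.7, 19.0]
tcp_rot: [-1.571, 0.0, -1.668]
contact_force: [-2.4, 0.7, -0.0]
opening: 0.578
```

```bash
python3 -c "
from h import *
go(624.5,154.8,18.5,-95.6)"
```

```text
clk 17.1 pos [624.1 155.7  19. ] rot [-90.    0.  -95.6] F [-2.4  0.7 -0. ] op 0.58
need cm [0.09 0.05 0.05] turn [ 0.  0. -0.]
```

Emit:
apply_moves --plan "-0.3 0 0.05 0 0 0 0.6;-0.4 0 0.05 0 0 0 0.6;-0.4 0 0.05 0 0 0 0.6;-0.4 0 0.05 0 0 0 0.6;-0.3 0 0 0 0 0 0.6"

```text
clock: 17.55
eef_pos: [625.8, 168.0, 19.3]
tcp_rot: [-1.577, -0.008, -1.669]
contact_force: [-0.3, -5.2, 2.3]
opening: 0.581
```

```bash
python3 -c "
from h import *
go(624.5,154.8,18.5,-95.6)"
```

```text
clk 17.6 pos [625.8 168.   19.3] rot [-90.3  -0.5 -95.6] F [-0.3 -5.2  2.3] op 0.58
need cm [1.32 0.1  0.  ] turn [ 0.3 -0.   0.5]
```

Emit:
apply_moves --plan "-0.35 -0.05 0 0.2 0 0.3 0.6;-0.35 0 0 0 0 0.1 0.6;-0.35 0 0 0 0 0.1 0.6"

```text
clock: 17.85
eef_pos: [626.4, 177.6, 19.1]
tcp_rot: [-1.574, -0.001, -1.67]
contact_force: [-1.8, -5.2, 2.2]
opening: 0.575
```

Emit:
apply_moves --plan "-0.3 0 0 0.1 0 0.1 0.6;-0.3 0 0 0 0 0.1 0.6"

```text
clock: 18.05
eef_pos: [627.2, 183.9, 19.1]
tcp_rot: [-1.572, 0.003, -1.669]
contact_force: [-0.3, -3.5, -0.3]
opening: 0.577
```

Emit:
apply_moves --plan "-0.3 0 0 0.1 0 0.1 0.6;-0.3 0 0 0 0 0.1 0.6"

```text
clock: 18.25
eef_pos: [627.7, 189.5, 19.0]
tcp_rot: [-1.571, 0.005, -1.668]
contact_force: [-0.1, -13.1, 1.4]
opening: 0.579
```

Emit:
apply_moves --plan "0 0 0 0 0 0 0.6"

```text
clock: 18.35
eef_pos: [627.8, 189.5, 19.0]
tcp_rot: [-1.571, 0.004, -1.668]
contact_force: [0.1, -3.2, -0.7]
opening: 0.579
```

Emit:
apply_moves --plan "-0.2 0 0.05 0 0 0 0.6"

```text
clock: 18.45
eef_pos: [627.9, 190.1, 19.0]
tcp_rot: [-1.572, 0.002, -1.668]
contact_force: [-3.3, -16.3, 5.8]
opening: 0.575
```

Emit:
apply_moves --plan "-0.05 -0.1 0 0 0 0 0.6"

```text
clock: 18.55
eef_pos: [627.5, 189.6, 19.4]
tcp_rot: [-1.573, 0.0, -1.668]
contact_force: [2.9, -6.3, -9.2]
opening: 0.58
```

Emit:
apply_moves --plan "-0.15 -0.1 0 0 0 0 0.6"

```text
clock: 18.65
eef_pos: [627.3, 190.0, 19.6]
tcp_rot: [-1.573, -0.001, -1.668]
contact_force: [3.1, -10.0, -8.3]
opening: 0.579
```

Emit:
apply_moves --plan "-0.2 -0.1 0 0 0 0 0.6"

```text
clock: 18.75
eef_pos: [627.3, 190.6, 19.6]
tcp_rot: [-1.574, -0.003, -1.668]
contact_force: [3.0, -12.1, -8.0]
opening: 0.577
```

Emit:
apply_moves --plan "-0.2 0.1 0.1 0.2 0 0.1 0.6;-0.2 0.03 0.1 0 0 0 0.6;-0.2 0 0.05 0 0 0 0.6"

```text
clock: 19.05
eef_pos: [627.5, 190.8, 19.2]
tcp_rot: [-1.577, -0.01, -1.667]
contact_force: [-0.9, -14.3, 1.5]
opening: 0.574
```

Emit:
apply_moves --plan "-0.2 0 0.05 0 0 0 0.6;-0.2 0 0.05 0 0 0 0.6;-0.2 0 0.05 0 0 0 0.6"

```text
clock: 19.35
eef_pos: [627.6, 190.7, 19.4]
tcp_rot: [-1.581, -0.019, -1.667]
contact_force: [-3.7, -15.1, 5.3]
opening: 0.579
```

Emit:
apply_moves --plan "-0.1 0 0 0.5 0 0.6 0.6;-0.1 0 0 0 0 0.4 0.5;0 0 0 0 0 0 0.3;0 0 0 0 0 0 0.3;0 0 0 0 0 0 0.3;0 0 0 0 0 0 0.3"

```text
clock: 19.95
eef_pos: [628.5, 192.5, 19.7]
tcp_rot: [-1.571, -0.001, -1.667]
contact_force: [-0.4, 0.0, -0.3]
opening: 0.702
```

```bash
python3 -c "
from h import *
go(627.6,190,22,-95.6)"
```

```text
clk 19.9 pos [628.5 192.5  19.7] rot [-90.   -0.1 -95.5] F [-0.4  0.  -0.3] op 0.70
need cm [ 0.26 -0.23 -0.06] turn [0.  0.1 0.1]
```

Emit:
apply_moves --plan "0 0 0.25 0 0 0 0.3;0 0 0.15 0 0 0 0.3;0 0 0.12 0 0 0 0.3"

```text
clock: 20.25
eef_pos: [632.7, 192.7, 19.8]
tcp_rot: [-1.573, -0.001, -1.667]
contact_force: [-7.9, 0.7, 5.8]
opening: 0.701
```

Emit:
apply_moves --plan "0 0 0.15 0 0 0 0.3;0 0 0.15 0 0 0 0.3"

```text
clock: 20.45
eef_pos: [632.4, 192.6, 19.3]
tcp_rot: [-1.58, -0.002, -1.667]
contact_force: [-6.9, 1.8, 4.6]
opening: 0.699
```

Firm contact against the fence at the expected place. I retreat and check.

Emit:
apply_moves --plan "0 0 -0.3 0 0 0 0.3;0 0 -0.2 0.5 0 0 0.1;0 -0.5 0 0 0 0 0;0 -2 0 0 0 0 0;0 -4 0 0 0 0 0;0 -4 0 0 0 0 0;4 -4 0 0 0 0 0;5 0 0 0 0 0 0;5 0 0 0 0 0 0;5 0 0 0 0 0 0;5 0 0 0 0 0 0;5 0 0 0 0 0 0;0 0 0 0 0 0 0"

```text
clock: 21.75
eef_pos: [604.1, -94.8, 171.5]
tcp_rot: [-1.555, -0.003, -1.662]
contact_force: [0.4, 0.4, 0.3]
opening: 0.998
```

```bash
python3 -c "
from h import *
go(613.7,157.5,16,-95.6)
a=r.grab_frame('scene');b=r.grab_frame('top')
cv2.imwrite('pics/s6r.png',a);cv2.imwrite('pics/t6r.png',b)
k=lambda i,f:cv2.resize(i,None,fx=f,fy=f,interpolation=cv2.INTER_CUBIC)
cv2.imwrite('pics/s6.png',np.hstack([k(a[110:210,275:355],5),k(b[155:225,160:240],5*100/70)[:500,:571]])[:,:800])"
```

```text
clk 21.8 pos [604.1 -94.8 171.5] rot [-89.1  -0.2 -95.2] F [0.4 0.4 0.3] op 1.00
need cm [-25.26  15.44  -1.59] turn [-0.9  0.4  0.2]
```

View pics/s6.png

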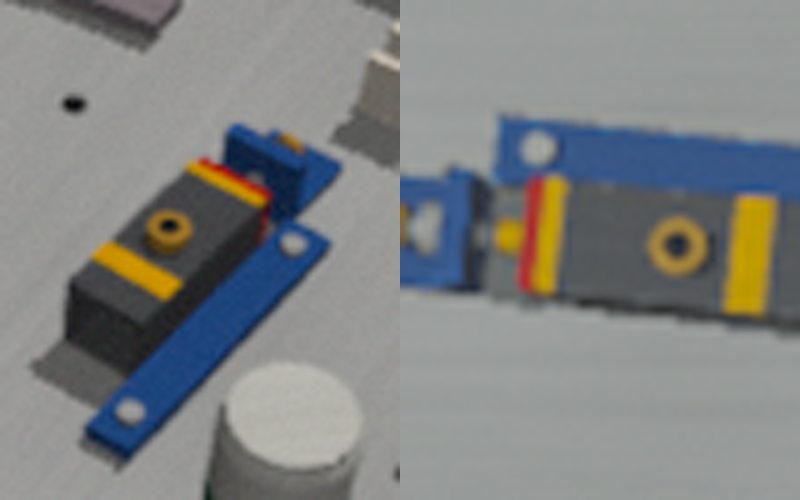

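The tube lies boss up, its end against the pad at crop (265,215) left and (545,235) right. I check numerically that it is flush and the bystanders haven't moved, then hand in.

```bash
python3 -c "
from h import *
g=lambda u,v:(275+u/5,110+v/5)
f=lambda u,v:(160+(u-400)/7.143,155+v/7.143)
xf=np.array([.995,-.0975]);yf=np.array([.0975,.995]);o=np.array([650,169])
def pr(n,P):
  d=P[:2]-o; print(n,'d %.1f s %.1f'%(d@xf,d@yf))
pr('boss s',ray('scene',*g(169,229),60));pr('boss t',ray('top',*f(679,245),60))
for p in((267,206),(142,321),(68,284),(192,163)):pr('tube s',ray('scene',*g(*p),50))
for p in((570,181),(775,195)):pr('tube t',ray('top',*f(*p),50))
a=cv2.imread('pics/t0.png');b=cv2.imread('pics/t6r.png')
m=(cv2.absdiff(a,b).max(2)>40).astype(np.uint8);n,l,s,c=cv2.connectedComponentsWithStats(m)
print([x[:5].tolist() for x in s[1:] if x[4]>8])
a=cv2.imread('pics/s0.png');b=cv2.imread('pics/s6r.png')
m=(cv2.absdiff(a,b).max(2)>40).astype(np.uint8);n,l,s,c=cv2.connectedComponentsWithStats(m)
print([x[:5].tolist() for x in s[1:] if x[4]>8])
"
```

```text
boss s d -21.9 s 11.9
boss t d -26.1 s 12.5
tube s d 5.5 s 69.9
tube s d 1.4 s -44.6
tube s d -45.3 s -48.1
tube s d -46.8 s 71.9
tube t d -2.2 s 63.4
tube t d 0.5 s -24.6
[[281, 146, 12, 17, 146], [315, 153, 23, 22, 294], [339, 154, 6, 17, 84], [289, 160, 81, 58, 1178], [276, 162, 4, 24, 39], [178, 179, 6, 17, 60], [185, 182, 44, 21, 614], [305, 182, 5, 5, 22], [272, 186, 7, 53, 61], [321, 203, 18, 34, 327], [349, 203, 40, 69, 1356], [330, 207, 137, 177, 10423], [280, 236, 56, 24, 535], [306, 278, 5, 5, 21], [256, 298, 14, 57, 192], [307, 327, 4, 5, 20], [99, 331, 156, 53, 3278], [0, 343, 44, 39, 864], [264, 356, 80, 28, 697], [253, 364, 34, 20, 461]]
[[17, 0, 6, 7, 31], [34, 0, 9, 4, 22], [87, 0, 42, 54, 1217], [116, 0, 161, 203, 11315], [28, 4, 20, 20, 78], [43, 7, 9, 9, 22], [45, 14, 4, 7, 14], [17, 25, 33, 55, 681], [69, 29, 27, 7, 68], [28, 31, 5, 5, 10], [62, 34, 48, 46, 1679], [111, 55, 2, 9, 15], [51, 70, 5, 10, 35], [96, 71, 12, 9, 13], [0, 112, 148, 251, 14506], [282, 142, 46, 49, 1007], [105, 246, 119, 78, 4452], [222, 273, 3, 7, 16]]
```

```bash
python3 -c "
from h import *
print(r.sign_off())"
```

```text
the job is handed in; nothing more can be done
None
```

The job is handed in, at about 22 s on the clock. The tube lies on the bench with the boss straight up, along the fence and touching the red pad.

**What I did**
- **Push over:** I pushed the tube over with shut fingers, high on the boss side. The force readings while pushing stayed near 2 N.
- **Fence:** I carried it to the fence and pushed it sideways until it stopped. My first push stalled 4–5 mm short; the second closed the gap.
- **Pad:** I pressed the end into the pad for about half a second. With the tube's weight lifted off the bench, the force read about 12 N. Lying on the bench it read 14–15 N, and I put the difference down to friction. The highest force along the push was about 16 N.
- **Let go:** I let go, nudged it once more against the fence at about 7 N, and withdrew.

**What the last checks showed**
- **Final picture:** the tube's end is against the pad in both views.
- **Flush:** the boss measures 22 mm from the fence face in one view and 26 mm in the other (average 24, ideal 25). The cameras disagree by about 4 mm, and individual tube edges measured up to 2° off parallel, so flushness rests mainly on the firm contact I felt.
- **Bystanders:** comparing pictures from before and after showed large changes where the arm, its shadow and the tube had been. I did not check each bystander separately, and felt no unexpected contact.

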